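# Seat the food pusher in the slicer's feed chute

## Robot

A 6-joint arm with a two-finger parallel gripper is mounted at the origin on the work surface. World frame = base frame: x ahead of the robot, y to its left, z up, the work surface at z = 0. Lengths are in mm, angles in degrees, forces in N, time in s.
With the tool pointing down it reaches from about 275 to 775 mm from the base axis. Payload 14.6 kg.
Tool frame: the origin (TCP) lies midway between the tips of the shut fingers; the grasp point (between the pads) lies 19 mm behind it; x points along the fingers, y is the direction in which the jaws open and shut, and the axes are right-handed (so a half turn about x gives the same grasp; the last joint's range is limited). The gripper opens to 85 mm and grips with 20 to 120 N. Pads are 22 mm wide; open, the fingers measure 114 mm over their backs; the gripper's body (76 mm by 85 mm) begins 54 mm behind the grasp point. The pads swing forward as they close: fully open they stand 13 mm farther back than shut.
Start: joints at [68.222, 15.075, -2.767, 72.158, 0, 81.102], TCP at [117.033, 511.793, 231.278] pointing down, gripper open.
Joint ranges: [-151.79, 151.79], [-50.71, 97.33], [-67.44, 78.34], [-121.81, 120.89], [-77.56, 73.72], [-180, 180]. Speed limits (degrees/s): [108.29, 108.29, 147.25, 159.86, 180, 180].

## Interface

Orientations are given as a 3x3 rotation matrix whose columns are the frame's x, y, z axes.
In Python, from station import arm gives the robot as it stands.
- The arm moves only by the shell command python3 -m creep 'ROWS'. ROWS is JSON, a list of rows, each a list of 3 entries, a list of its own where there are three numbers: the finger opening in m, from 0 to 0.0854, then the shift along the world's x, y, z in m, then the turn about the world's z in rad. A call has 1 to 10 rows; each row is the pose to reach, as a shift and turn from the pose commanded when the call began; what a row does not reach only later rows make up. A row lasts 1/8 s, in which the tool goes at most 62.5 mm and 10.7 degrees, less where a joint would pass 70% of its speed; a pose out of reach is approached as far as the arm can. A call with a gripper value outside its range is refused whole. The fingers move at their own pace and stop on an object; the grip force is fixed at half the most. Time passes only in rows, so rows that repeat a pose let the fingers close. It gives the time, the measured TCP pose, the force and the opening at its end, in the units of the state.
- arm.state(): the state, without advancing time (a new reading comes with each control period).
- arm.grab_frame(name): name is "scene" or "top" or "wrist"; returns (picture, depth): 384x512x3 uint8, red, green, blue; 384x512 float32, mm along the optical axis (not along the pixel's ray), 0 where there is no reading.
- arm.camera_info(name): a dict with "fx", "fy", "cx", "cy" (pixels), "pose" (4x4, takes a point from camera to world coordinates). Camera axes: x right, y up, looking along -z (the intrinsics and any distortion apply to the point x, -y, -z); pixel columns grow to the right and rows downward; lengths in mm; the calibration is good to about 2 mm. A picture is of the moment at which its call begins: read the wrist's pose just before it. camera_info takes no time and is no camera call; for the wrist camera it gives the pose at the moment of the call.
- arm.sign_off(): hands the job in, once; it reports no verdict.
Trained networks look in the newest picture that a camera, given by its name, has taken for a name from the list of things; names that differ only in an ending like _2 or _b are one class to them, and where a whole thing is asked for, a point or a joint stands for the part that bears it (a point fixed in the world has none). Each returns a list of dicts, best first, with "confidence" (0 to 1); they miss things now and then, are a little off and sometimes report something else, mostly with a low value. They report only what shows in the picture. A call takes as long as a camera call. They do not tell look-alikes from the thing itself.
- arm.cut_out(camera, query): "mask" (384x512 bool, what is visible of it) and "box" ([left, top, width, height] in pixels, round what is visible of it).
The state is a dict: "time": time; "qpos": joint angles; "joint_vel": joint speeds; "tau": joint torques, N m; "position": TCP position; "orientation": TCP orientation; "contact_force": force on the tool from outside, world axes, zero at the start; "wrist_torque": the same for the moment, N m; "grip_width": opening from 0.0 (shut) to 1.0 (fully open).
Only numpy, scipy, OpenCV 4.12 (cv2) and the standard library are available. Lean on these libraries where they do the work, as an engineer would, in place of code of your own. Each camera call takes 0.05 s, during which the arm holds its last target. There are 200 camera calls.

## Task

Fit the grey food pusher into the feed chute of the vegetable slicer: it is a tight fit and the chute's carriage is locked somewhere along its rails, so start it clearly tilted (ten degrees or more) with one edge of its foot down inside the mouth, feel it into place, then straighten it and slide it fully home until its flange rests on the chute's rim. Be gentle, never force or drop it in, do not disturb the knife, the bowl or the jar, and leave the pusher seated and released.

Things in the scene. Friction and masses are not known exactly. Their poses are not given: they have to be found in the camera images.
- pusher_mid (a point): Centre (half-way up, 54 mm above the foot) of the loose grey plastic food pusher, 108 mm tall, about 0.18 kg, standing upright on the cutting board; z along its axis. From the foot up: plain sharp-edged cylinder 50 mm across, 56 mm long; flange 66 mm across, 6 mm thick; plain round grip 28 mm across, 46 mm long, to be held from above: its middle is 31 mm above this point.
- pusher_foot (a point): Centre of the flat underside of the same pusher; z runs up along its axis.
- mouth (a point): Mid-travel place of the centre of the chute's round mouth, at rim height, 140 mm above the counter; z up, x along the slicer's rails. The bore is vertical and the rim height exact, but the carriage is locked anywhere along the rails and the chute sits loosely across: the real mouth lies up to 20 mm from this point along x and up to 3 mm along y, either way; this reading does not show it.
- slicer: Vegetable slicer fixed to the counter: white box 200 x 130 x 78 mm (x, y, z) with two grey rails along x on top, steel grid on its -x half, and on its +x half a locked carriage with the feed chute: a white upright tube, bore 51.5 mm, 58 mm deep, closed below, wall 4 mm, square-edged rim. It is rigid; keep pusher contact below 30 N. Origin: centre of the underside; mid-travel chute axis at x = +40 mm, y = 0.
- board: White plastic cutting board 300 x 200 x 10 mm (x, y, z), fixed, with thin cherry slices on its +x half. Origin: centre of its underside. The pusher stands on its -x half.
- knife: Paring knife with black handle, about 200 mm long and 14 mm high, lying across the +x end of the board. Bystander. Origin near its middle, on its underside.
- bowl: White ceramic bowl, 110 mm across, 50 mm tall, standing beyond the work. Bystander. Origin: centre of its underside.
- jar: Glass jar with steel lid, 64 mm across, 100 mm tall, standing beyond the work. Bystander. Origin: centre of its underside.
Mind the look-alikes: they are no part of the job. Leave any blue or pink look-alike of the part that bears pusher_mid alone.

How it is judged (in metres and radians):
On the way, in this order (a step that is already met when the one before it is completed fails the run):
1. the pusher is tilted (over 0.12 rad) with one edge of its foot inside the mouth: the foot's centre below rim height and within 35 mm of the mid-travel mouth (angle between pusher_foot's own z axis and vertical above 0.12 rad and z of pusher_foot in the frame of mouth below 0 m and horizontal distance between pusher_foot and mouth below 0.035 m), for 0.1 s.
2. the pusher is upright (within 0.06 rad) with its foot at least 12 mm down the bore (angle between pusher_foot's own z axis and vertical below 0.06 rad and z of pusher_foot in the frame of mouth below -0.012 m and horizontal distance between pusher_foot and mouth below 0.022 m), for 0.1 s.
At the end, for the whole second after the job is handed in: The pusher's foot is at least 54 mm below the chute's rim (the flange rests on it at 56 mm), inside the bore, within 22 mm of the mid-travel mouth axis, upright within 0.04 rad, at rest and released (z of pusher_foot in the frame of mouth below -0.054 m and angle between pusher_foot's own z axis and vertical below 0.04 rad and horizontal distance between pusher_foot and mouth below 0.022 m and linear speed of pusher below 0.01 m/s and contact force between the fingers and pusher below 0.1 N); the robot touches nothing.
It fails at once if the pusher and the slicer press on each other with more than 30 N (contact force between pusher and slicer above 30 N).
It fails at once if the knife, bowl or jar is moved by more than 20 mm (distance of any of knife, bowl, jar from where it was at the start of the episode above 0.02 m).
It also fails if it takes over 67 s, if anything falls off the work surface, if the arm or the gripper's body presses on something with over 40 N, if the wrist force passes 120 N, or if a joint passes its speed limit or range.

## Working session

There is one attempt and no reset: what is moved stays moved. The work goes in short steps, Python scripts to look and compute and a shell command to move; the robot and the scene stay as the last step left them, time stands still between calls to the robot, and variables do not carry over. Pictures are saved under pics/ and viewed, about 8 in all and at most 12, crops included, and the job is handed in when it is done.

```bash
ls; mkdir -p pics; cat > h.py <<'E'
import numpy as np, cv2
from station import arm
def grab(n,save=None):
    ci=arm.camera_info(n); im,d=arm.grab_frame(n)
    if save: cv2.imwrite('pics/'+save,im[:,:,::-1])
    return ci,im,d
def world(ci,d,u,v):
    u=np.asarray(u);v=np.asarray(v);z=d[v,u].astype(float)
    p=np.stack([(u-ci['cx'])/ci['fx']*z,-(v-ci['cy'])/ci['fy']*z,-z,np.ones_like(z)],-1)
    return (p@np.array(ci['pose']).T)[...,:3]
def pts(ci,d,mask):
    v,u=np.nonzero(mask&(d>0)); return world(ci,d,u,v),u,v
E
python3 - <<'E'
from h import *
print(arm.state()['orientation'],arm.state()['grip_width'])
for n in ['scene','top']:
    ci,im,d=grab(n,n+'0.png'); np.savez(n+'0.npz',im=im,d=d)
    print(n,{k:(np.round(v,3).tolist() if k=='pose' else v) for k,v in ci.items()})
    for q in ['pusher_mid','slicer','board','knife','bowl','jar']:
        for r in arm.cut_out(n,q):
            p,u,v=pts(ci,d,r['mask']); print(n,q,round(r['confidence'],2),r['box'],np.round(np.median(p,0)),np.round(np.percentile(p,[2,98],axis=0)).tolist())
a=cv2.imread('pics/scene0.png');b=cv2.imread('pics/top0.png')
cv2.imwrite('pics/both0.png',cv2.resize(np.hstack([a,b]),(800,300)))
E
```

```text
pics
[[-4.02762865e-04  2.22911713e-01  9.74838554e-01]
 [-1.05967309e-03  9.74837990e-01 -2.22912022e-01]
 [-9.99999357e-01 -1.12279087e-03 -1.56414997e-04]] 1.0021414481760114
scene {'fx': 410.7159115178847, 'fy': 410.7159115178847, 'cx': 259.49417973791043, 'cy': 188.19324484239885, 'pose': [[0.689, -0.374, 0.62, 1281.488], [0.724, 0.377, -0.577, -699.391], [-0.018, 0.847, 0.531, 710.23], [0.0, 0.0, 0.0, 1.0]]}
scene pusher_mid 0.84 [129.8, 222.1, 26.1, 39.4] [ 506. -372.   61.] [[467.0, -394.0, 1.0], [523.0, -339.0, 108.0]]
scene pusher_mid 0.83 [205.8, 190.7, 21.0, 41.1] [ 541. -174.   71.] [[500.0, -194.0, 10.0], [559.0, -136.0, 118.0]]
scene pusher_mid 0.83 [273.5, 185.2, 24.5, 42.0] [636.  -1.  61.] [[601.0, -20.0, 5.0], [655.0, 35.0, 109.0]]
scene pusher_mid 0.66 [243.4, 163.6, 24.3, 35.8] [484.  31.  60.] [[448.0, 12.0, 2.0], [503.0, 66.0, 108.0]]
scene slicer 0.77 [269.0, 138.8, 66.2, 57.9] [549. 174.  74.] [[399.0, 119.0, 2.0], [612.0, 255.0, 137.0]]
scene board 0.84 [157.2, 200.7, 113.7, 73.0] [ 553. -199.   10.] [[386.0, -282.0, 6.0], [677.0, -89.0, 18.0]]
scene knife 0
[... 912 characters left out ...]
0.9, 27.1, 30.2] [471.  42.  63.] [[441.0, 14.0, 56.0], [499.0, 73.0, 111.0]]
top slicer 0.79 [122.6, 188.6, 82.2, 92.4] [495. 204.  81.] [[392.0, 124.0, 1.0], [593.0, 287.0, 139.0]]
top slicer 0.47 [198.7, 109.0, 40.5, 40.1] [785.  74.  22.] [[729.0, 23.0, 1.0], [826.0, 120.0, 52.0]]
top knife 0.96 [280.0, 170.0, 73.8, 19.6] [ 648. -208.   21.] [[627.0, -290.0, 9.0], [672.0, -106.0, 27.0]]
top knife 0.69 [199.4, 108.4, 41.1, 40.2] [785.  72.  22.] [[731.0, 21.0, 2.0], [826.0, 118.0, 52.0]]
top bowl 0.62 [196.3, 106.4, 42.6, 44.1] [785.  72.  22.] [[729.0, 21.0, 1.0], [827.0, 118.0, 52.0]]
top jar 0.65 [267.4, 121.8, 22.6, 27.9] [749. -91.  98.] [[728.0, -119.0, 11.0], [783.0, -62.0, 103.0]]
```

View pics/both0.png

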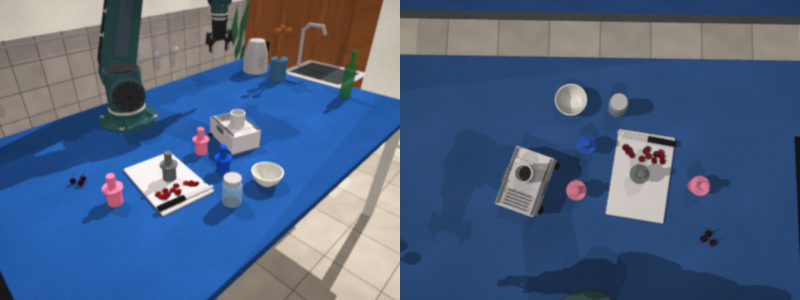

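```bash
cat > m.py <<'E'
from h import *
def meas(n,ci,d,c,r,zlo,zhi):
    m=d>0; p,u,v=pts(ci,d,m)
    s=(np.hypot(p[:,0]-c[0],p[:,1]-c[1])<r)&(p[:,2]>zlo)&(p[:,2]<zhi)
    q=p[s]; (cc,rr)=cv2.minEnclosingCircle(q[:,:2].astype(np.float32))
    print(n,'n',len(q),'mean',q.mean(0).round(1),'circ',np.round(cc,1),round(rr,1)); return q
E
python3 - <<'E'
from m import *
for n in ['scene','top']:
    ci=arm.camera_info(n); z=np.load(n+'0.npz'); d=z['d']
    meas(n+' grip',ci,d,(527,-164),45,113,125)
    meas(n+' flange',ci,d,(527,-164),45,68,78)
    q=meas(n+' rim',ci,d,(525,190),60,132,146)
    q=meas(n+' boxtop',ci,d,(500,200),160,70,90)
    print(cv2.minAreaRect(q[:,:2].astype(np.float32)))
    q=meas(n+' board',ci,d,(531,-185),190,6,14.5); print(cv2.minAreaRect(q[:,:2].astype(np.float32)))
im=cv2.imread('pics/top0.png')
a=cv2.resize(im[180:290,110:220],(400,400),interpolation=2);b=cv2.resize(im[165:275,260:370],(400,400),interpolation=2)
cv2.imwrite('pics/crop1.png',np.hstack([a,b]))
E
```

```text
scene grip n 60 mean [ 532.1 -166.8  117. ] circ [ 533.  -165.4] 15.3
scene flange n 212 mean [ 537.1 -169.7   72.1] circ [ 529.8 -165.4] 33.7
scene rim n 106 mean [525.1 199.9 137. ] circ [523.9 200.4] 31.5
scene boxtop n 1020 mean [520.5 185.3  79.7] circ [507.3 167.8] 128.8
((503.8092041015625, 194.4809112548828), (227.20166015625, 212.01600646972656), 40.08618927001953)
scene board n 3389 mean [ 532.5 -193.1   10.1] circ [ 535.1 -195.8] 178.9
((520.7344970703125, -225.05819702148438), (295.4456481933594, 302.27032470703125), 81.96047973632812)
top grip n 96 mean [ 526.8 -162.5  117.7] circ [ 526.9 -163.1] 13.5
top flange n 397 mean [ 526.2 -162.1   72.1] circ [ 526.7 -163.1] 32.8
top rim n 146 mean [521.8 202.6 139.5] circ [521.2 202.3] 29.8
top boxtop n 3800 mean [494.5 210.   81. ] circ [497.2 210.4] 117.2
((497.54644775390625, 211.41632080078125), (142.16468811035156, 199.95932006835938), 71.47783660888672)
top board n 6336 mean [ 505.5 -172.3   10.1] circ [ 522.1 -178.1] 179.2
((511.0166931152344, -192.9093475341797), (318.3052673339844, 346.8135986328125), 64.72731018066406)
```

View pics/crop1.png

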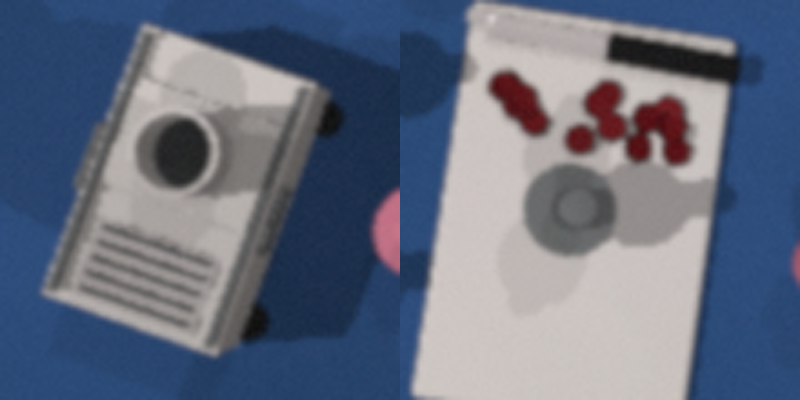

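```bash
python3 -m creep '[[0.0854,[0.41,-0.675,-0.03],-1.492],[0.0854,[0.41,-0.675,-0.03],-1.492],[0.0854,[0.41,-0.675,-0.03],-1.492],[0.0854,[0.41,-0.675,-0.03],-1.492],[0.0854,[0.41,-0.675,-0.03],-1.492],[0.0854,[0.41,-0.675,-0.03],-1.492],[0.0854,[0.41,-0.675,-0.03],-1.492],[0.0854,[0.41,-0.675,-0.03],-1.492],[0.0854,[0.41,-0.675,-0.03],-1.492],[0.0854,[0.41,-0.675,-0.03],-1.492]]'
```

```text
time: 1.95
position: [440.0, -20.5, 207.9]
orientation: [[0.001, 0.989, -0.146], [-0.0, -0.146, -0.989], [-1.0, 0.001, -0.0]]
contact_force: [1.3, 0.2, 0.9]
grip_width: 1.003
```

```bash
python3 -m creep '[[0.0854,[0.08,-0.13,0],0],[0.0854,[0.08,-0.13,0],0],[0.0854,[0.08,-0.13,0],0],[0.0854,[0.08,-0.13,0],0]]'; python3 - <<'E'
from m import *
ci,im,d=grab('wrist','w1.png'); s=arm.state()
print(s['position'],s['contact_force'])
print(np.round(ci['pose'],3).tolist(),ci['fx'])
meas('grip',ci,d,(527,-164),45,113,125)
meas('flange',ci,d,(527,-164),45,68,78)
q=meas('board',ci,d,(527,-164),190,6,14.5)
e=q[(abs(q[:,0]-527)<60)&(q[:,1]>-140)]
for x in range(480,580,20):
    k=e[abs(e[:,0]-x)<4]; print(x, k[:,1].max() if len(k) else None)
E
```

```text
time: 2.45
position: [519.8, -149.8, 207.1]
orientation: [[-0.001, 0.989, -0.147], [0.0, -0.147, -0.989], [-1.0, -0.001, -0.0]]
contact_force: [-0.2, -0.5, -0.1]
grip_width: 1.002
[ 519.08794364 -148.62286645  207.3335652 ] [-0.9479938   0.08293947 -0.4823245 ]
[[0.989, 0.142, 0.039, 530.198], [-0.147, 0.953, 0.266, -81.532], [0.001, -0.269, 0.963, 348.724], [0.0, 0.0, 0.0, 1.0]] 289.32517858500836
grip n 772 mean [ 528.9 -161.4  116.8] circ [ 528.6 -162.5] 14.1
flange n 2183 mean [ 529.2 -156.2   71.1] circ [ 528.9 -162.5] 32.9
board n 29693 mean [ 510.5 -159.4    9.2] circ [ 537.9 -167.7] 189.6
480 -67.59536078917469
500 -70.58971574206751
520 -73.62637444805968
540 -76.57666714880871
560 -79.59220089976294
```

View pics/w1.png

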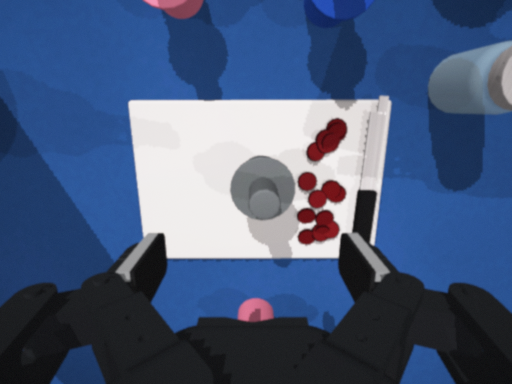

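```bash
python3 -m creep '[[0.0854,[0.009,-0.014,-0.05],0],[0.0854,[0.009,-0.014,-0.1],0],[0.0854,[0.009,-0.014,-0.124],0],[0.0854,[0.009,-0.014,-0.124],0],[0,[0.009,-0.014,-0.124],0],[0,[0.009,-0.014,-0.124],0],[0,[0.009,-0.014,-0.124],0],[0,[0.009,-0.014,-0.124],0],[0,[0.009,-0.014,-0.124],0],[0,[0.009,-0.014,-0.124],0]]'
```

```text
time: 3.75
position: [528.5, -162.5, 84.6]
orientation: [[0.001, 0.989, -0.146], [-0.001, -0.146, -0.989], [-1.0, 0.001, 0.0]]
contact_force: [-2.1, 0.8, 7.8]
grip_width: 0.309
```

```bash
python3 -m creep '[[0,[0,0,0.03],0],[0,[0.009,0.06,0.03],0],[0,[0.017,0.117,0.03],0],[0,[0.017,0.117,-0.0035],0],[0,[0.017,0.117,-0.0035],0],[0,[0.0163,0.112,-0.0035],0],[0,[0.0155,0.107,-0.0035],0],[0,[0.015,0.103,-0.0035],0],[0,[0.015,0.103,-0.0035],0]]'
```

```text
time: 4.88
position: [543.8, -60.1, 81.2]
orientation: [[0.002, 0.989, -0.147], [0.0, -0.147, -0.989], [-1.0, 0.002, -0.0]]
contact_force: [0.2, 2.5, 0.3]
grip_width: 0.312
```

```bash
python3 - <<'E'
from m import *
ci,im,d=grab('wrist','w2.png'); print(arm.state()['contact_force'],arm.state()['position'])
E
```

```text
[0.92145991 2.98916301 0.00556421] [543.72297732 -59.97214582  81.04078994]
```

View pics/w2.png

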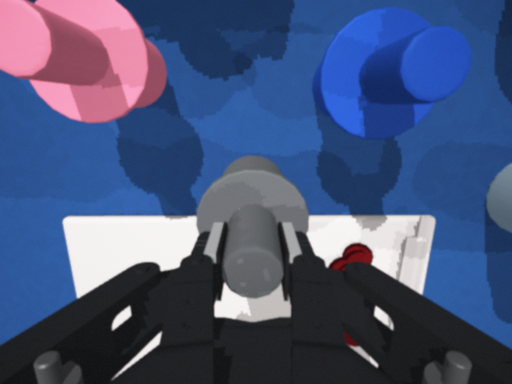

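```bash
python3 -m creep '[[0,[-0.001,-0.005,0],0],[0,[-0.0015,-0.01,0],0],[0,[-0.002,-0.015,0],0],[0,[-0.002,-0.015,0],0]]'; cat > tilt.py <<'E'
from m import *
ci,im,d=grab('wrist'); s=arm.state(); g=s['position']+np.array([0,0,20.])
p,u,v=pts(ci,d,d>0); R=s['orientation']
# local coords: jaw axis j, n = -toolz-ish horizontal dir, z
j=R[:,1]; n=-R[:,2]
q=p-g; l=np.stack([q@j,q@n,q[:,2]],1)
uu=im[v,u].astype(int); grey=(uu.max(1)-uu.min(1)<25)&(uu.max(1)>50)
k=(abs(l[:,0])<40)&(abs(l[:,1])<50)&(l[:,2]>-60)&(l[:,2]<25)&grey
L=l[k]
from collections import Counter
# RANSAC plane with normal near vertical = flange top
rng=np.random.default_rng(0);best=(0,None)
F=L[(L[:,2]<-12)]
for _ in range(2000):
    a=F[rng.choice(len(F),3,replace=False)];nn=np.cross(a[1]-a[0],a[2]-a[0]);t=np.linalg.norm(nn)
    if t<50: continue
    nn/=t; nn*=np.sign(nn[2])
    if nn[2]<.85: continue
    c=(abs((F-a[0])@nn)<0.7).sum()
    if c>best[0]: best=(c,nn,a[0])
I=F[abs((F-best[2])@best[1])<0.8]; c=I.mean(0); nn=np.linalg.svd(I-c)[2][2]; nn*=np.sign(nn[2])
(cc,rr)=cv2.minEnclosingCircle((I@np.linalg.svd(I-c)[2][:2].T).astype(np.float32))
V=np.linalg.svd(I-c)[2]; cen=V[0]*cc[0]+V[1]*cc[1]+nn*(c@nn)
print('inl',len(I),'/',len(F),'axis local(j,n,z)',nn.round(3),'tilt deg',np.degrees(np.arccos(nn[2])).round(1),'flange r',round(rr,1),'cen local',cen.round(1))
W=np.stack([j,n,[0,0,1]],1); foot=g+W@(cen-62*nn); print('foot world',foot.round(1),'axis world',(W@nn).round(3),'pos',s['position'].round(1),'F',s['contact_force'].round(1),'t',s['time'])
E
python3 tilt.py
```

```text
time: 5.42
position: [541.4, -74.5, 80.6]
orientation: [[0.001, 0.989, -0.146], [0.001, -0.146, -0.989], [-1.0, 0.001, -0.001]]
contact_force: [1.8, 4.4, 2.2]
grip_width: 0.311
inl 4169 / 6353 axis local(j,n,z) [-0.001 -0.234  0.972] tilt deg 13.5 flange r 32.8 cen local [  0.5   9.7 -32.1]
foot world [545.4 -50.5   8.2] axis world [-0.035 -0.231  0.972] pos [541.4 -74.4  80.6] F [1.  4.  2.9] t 5.475
```

```bash
python3 -m creep '[[0,[0,0,0.06],0],[0,[0,0.005,0.12],0],[0,[-0.005,0.05,0.162],0],[0,[-0.01,0.11,0.162],0],[0,[-0.018,0.17,0.162],0],[0,[-0.023,0.22,0.162],0],[0,[-0.023,0.235,0.162],0],[0,[-0.023,0.235,0.162],0],[0,[-0.023,0.235,0.162],0]]'; python3 tilt.py; python3 - <<'E'
from m import *
for n in ['wrist','top','scene']:
    ci,im,d=grab(n,n+'3.png'); 
    q=meas(n+' rim',ci,d,(523,202),50,133,143) if n=='wrist' else None
    np.savez(n+'3.npz',d=d,im=im,P=ci['pose'])
E
```

```text
time: 6.6
position: [518.4, 159.5, 242.1]
orientation: [[-0.0, 0.989, -0.147], [-0.001, -0.147, -0.989], [-1.0, -0.0, 0.001]]
contact_force: [-0.3, -0.5, -2.1]
grip_width: 0.31
inl 4090 / 6302 axis local(j,n,z) [-0.001 -0.217  0.976] tilt deg 12.5 flange r 32.4 cen local [  0.5  10.1 -32.1]
foot world [522.4 182.7 169.6] axis world [-0.032 -0.215  0.976] pos [518.4 159.4 242.2] F [-0.2 -0.2 -1.5] t 6.65
wrist rim n 728 mean [523.8 214.9 138.9] circ [523.4 203.5] 29.6
```

View pics/wrist3.png

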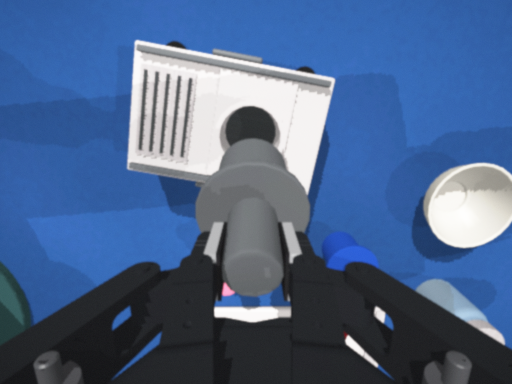

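```bash
cat > rim.py <<'E'
from m import *
from scipy.optimize import minimize
def rim(n,ci,d,c0=(523,203),zlo=134,zhi=144):
    q,_,_=pts(ci,d,d>0); r=np.hypot(q[:,0]-c0[0],q[:,1]-c0[1]); q=q[(r<38)&(r>18)&(q[:,2]>zlo)&(q[:,2]<zhi)]
    f=lambda c:(lambda r:(np.maximum(r-29.75,0)**2+np.maximum(25.75-r,0)**2).sum()+0.02*((r-27.75)**2).sum())(np.hypot(q[:,0]-c[0],q[:,1]-c[1]))
    o=minimize(f,c0,method='Nelder-Mead'); a=np.degrees(np.arctan2(q[:,1]-o.x[1],q[:,0]-o.x[0]))
    print(n,'centre',o.x.round(2),'n',len(q),'res',round(o.fun/len(q),3),'z',np.median(q[:,2]).round(1),'angles',np.histogram(a,8,(-180,180))[0])
if __name__=='__main__':
    for f in ['wrist3','top0','scene0','top3']:
        z=np.load(f+'.npz'); ci=dict(arm.camera_info(f[:-1]))
        if 'P' in z: ci['pose']=z['P']
        rim(f,ci,z['d'])
E
python3 rim.py
```

```text
wrist3 centre [523.45 203.15] n 724 res 0.038 z 139.1 angles [ 78   0   0  95 138 135 141 137]
top0 centre [521.14 202.14] n 134 res 0.048 z 140.3 angles [13 20 17 15 17 19 19 14]
scene0 centre [524.14 199.58] n 84 res 0.545 z 137.9 angles [ 6  8 14 12  8  8 15 13]
top3 centre [523. 203.] n 0 res nan z nan angles [0 0 0 0 0 0 0 0]rim.py:7: RuntimeWarning: invalid value encountered in scalar divide
  print(n,'centre',o.x.round(2),'n',len(q),'res',round(o.fun/len(q),3),'z',np.median(q[:,2]).round(1),'angles',np.histogram(a,8,(-180,180))[0])
  return _methods._mean(a, axis=axis, dtype=dtype,
  ret = ret.dtype.type(ret / rcount)
```

```bash
python3 -m creep '[[0,[0.0015,0.0234,0],0],[0,[0.0015,0.0234,-0.02],0],[0,[0.0015,0.0234,-0.02],0],[0,[0.0015,0.0234,-0.02],0]]'; python3 tilt.py; python3 - <<'E'
from rim import *
ci,im,d=grab('wrist','w4.png'); rim('w4',ci,d); 
E
```

```text
time: 7.3
position: [519.8, 183.7, 222.8]
orientation: [[0.0, 0.989, -0.146], [0.0, -0.146, -0.989], [-1.0, 0.0, -0.0]]
contact_force: [-0.3, -0.2, -1.4]
grip_width: 0.311
inl 4113 / 6312 axis local(j,n,z) [-0.001 -0.22   0.976] tilt deg 12.7 flange r 32.6 cen local [  0.4   9.8 -32.2]
foot world [523.9 206.8 150.3] axis world [-0.033 -0.217  0.976] pos [520.  183.8 223. ] F [-0.   0.3 -0.8] t 7.35
w4 centre [523.5  203.28] n 522 res 0.024 z 139.1 angles [  0   0   0  15 110 157 148  92]
```

```bash
python3 -m creep '[[0,[0,0,-0.004],0],[0,[0,0,-0.007],0],[0,[0,0,-0.009],0],[0,[0,0,-0.0105],0],[0,[0,0,-0.0115],0],[0,[0,0,-0.012],0]]'; python3 tilt.py
```

```text
time: 8.15
position: [519.7, 184.1, 210.2]
orientation: [[0.0, 0.989, -0.145], [0.0, -0.145, -0.989], [-1.0, 0.0, -0.0]]
contact_force: [-0.7, 0.0, -1.2]
grip_width: 0.311
inl 4145 / 6305 axis local(j,n,z) [-0.001 -0.218  0.976] tilt deg 12.6 flange r 32.5 cen local [  0.8   9.9 -32. ]
foot world [524.  207.2 137.6] axis world [-0.033 -0.216  0.976] pos [519.7 184.1 210.2] F [ 0.1  0.5 -2. ] t 8.2
```

```bash
python3 -m creep '[[0,[0,-0.001,-0.0005],0],[0,[-0.0002,-0.002,-0.001],0],[0,[-0.0004,-0.0027,-0.0015],0],[0,[-0.0004,-0.0027,-0.002],0],[0,[-0.0004,-0.0027,-0.002],0]]'; python3 tilt.py;  python3 -c "
from rim import *
ci,im,d=grab('wrist','w5.png'); rim('w5',ci,d)"
```

```text
time: 8.82
position: [519.3, 181.4, 208.2]
orientation: [[0.0, 0.989, -0.145], [0.0, -0.145, -0.989], [-1.0, 0.0, -0.0]]
contact_force: [0.2, -0.1, -1.7]
grip_width: 0.309
inl 4146 / 6330 axis local(j,n,z) [-0.002 -0.22   0.975] tilt deg 12.7 flange r 32.4 cen local [  0.6   9.8 -32. ]
foot world [523.4 204.6 135.7] axis world [-0.034 -0.217  0.975] pos [519.3 181.4 208.2] F [-0.4  0.9 -0.8] t 8.875
w5 centre [523.22 202.41] n 783 res 0.109 z 139.2 angles [  0   0   0  22 184 224 221 132]
```

```bash
python3 -m creep '[[0,[0.0001,0.001,0],0],[0,[0.0003,0.002,-0.0003],0],[0,[0.0004,0.003,-0.0006],0],[0,[0.0006,0.004,-0.001],0],[0,[0.0006,0.004,-0.001],0]]'; python3 tilt.py
```

```text
time: 9.55
position: [519.9, 184.8, 207.3]
orientation: [[0.0, 0.989, -0.146], [-0.002, -0.146, -0.989], [-1.0, 0.0, 0.002]]
contact_force: [0.4, -5.8, 0.3]
grip_width: 0.311
inl 4111 / 6224 axis local(j,n,z) [-0.    -0.204  0.979] tilt deg 11.8 flange r 32.5 cen local [  0.8   9.5 -32.2]
foot world [523.9 206.5 134.3] axis world [-0.03  -0.202  0.979] pos [519.9 184.7 207.2] F [ 0.1 -6.4  0.6] t 9.6
```

```bash
python3 -m creep '[[0,[0.0001,0.001,-0.0002],0],[0,[0.0003,0.002,-0.0005],0],[0,[0.0004,0.003,-0.0008],0],[0,[0.0006,0.004,-0.001],0],[0,[0.0006,0.004,-0.001],0]]'; python3 tilt.py
```

```text
time: 10.22
position: [520.3, 188.4, 206.3]
orientation: [[-0.0, 0.989, -0.146], [-0.002, -0.146, -0.989], [-1.0, 0.0, 0.002]]
contact_force: [-1.2, -8.4, 2.3]
grip_width: 0.314
inl 3850 / 5882 axis local(j,n,z) [-0.002 -0.161  0.987] tilt deg 9.3 flange r 32.6 cen local [  0.7   7.8 -32.4]
foot world [523.7 205.9 132.6] axis world [-0.026 -0.159  0.987] pos [520.3 188.4 206.3] F [-1.2 -8.   2.5] t 10.275
```

```bash
python3 -m creep '[[0,[0.0001,0.001,0],0],[0,[0.0003,0.002,-0.0002],0],[0,[0.0004,0.003,-0.0004],0],[0,[0.0006,0.004,-0.0006],0],[0,[0.0007,0.005,-0.0008],0],[0,[0.0009,0.006,-0.001],0],[0,[0.0009,0.006,-0.001],0]]'; python3 tilt.py
```

```text
time: 11.15
position: [521.2, 194.5, 205.3]
orientation: [[-0.0, 0.989, -0.146], [-0.002, -0.146, -0.989], [-1.0, 0.0, 0.002]]
contact_force: [-1.4, -7.3, 2.4]
grip_width: 0.312
inl 3686 / 5433 axis local(j,n,z) [-0.002 -0.102  0.995] tilt deg 5.9 flange r 32.7 cen local [  0.4   5.4 -32.8]
foot world [523.5 206.  130.8] axis world [-0.017 -0.101  0.995] pos [521.2 194.5 205.3] F [-1.1 -7.8  1.8] t 11.2
```

```bash
python3 -m creep '[[0,[0.0001,0.001,0],0],[0,[0.0003,0.002,-0.0005],0],[0,[0.0004,0.003,-0.001],0],[0,[0.0006,0.004,-0.0015],0],[0,[0.0007,0.005,-0.002],0],[0,[0.0009,0.006,-0.0025],0],[0,[0.001,0.007,-0.003],0],[0,[0.001,0.007,-0.003],0]]'; python3 tilt.py
```

```text
time: 12.2
position: [522.3, 201.9, 202.2]
orientation: [[-0.0, 0.989, -0.146], [-0.001, -0.146, -0.989], [-1.0, 0.0, 0.001]]
contact_force: [-0.6, -5.9, 0.7]
grip_width: 0.313
inl 3343 / 4995 axis local(j,n,z) [-0.003 -0.027  1.   ] tilt deg 1.6 flange r 32.6 cen local [  0.7   2.7 -32.9]
foot world [523.8 206.1 127.3] axis world [-0.007 -0.027  1.   ] pos [522.3 201.8 202.2] F [-0.2 -6.4  0.4] t 12.25
```

```bash
python3 -m creep '[[0,[0.0001,0.001,-0.001],0],[0,[0.0002,0.0015,-0.002],0],[0,[0.0003,0.002,-0.003],0],[0,[0.0003,0.002,-0.004],0],[0,[0.0003,0.002,-0.005],0],[0,[0.0003,0.002,-0.006],0],[0,[0.0003,0.002,-0.006],0]]'; python3 tilt.py
```

```text
time: 13.12
position: [522.6, 203.8, 196.1]
orientation: [[-0.0, 0.989, -0.146], [-0.002, -0.146, -0.989], [-1.0, 0.0, 0.002]]
contact_force: [-0.1, -5.6, 0.3]
grip_width: 0.313
inl 3280 / 4878 axis local(j,n,z) [-0.004 -0.003  1.   ] tilt deg 0.3 flange r 32.5 cen local [  0.7   1.5 -32.8]
foot world [523.8 205.3 121.4] axis world [-0.005 -0.003  1.   ] pos [522.6 203.8 196.2] F [-0.6 -5.6  0.2] t 13.175
```

```bash
python3 -m creep '[[0,[-0.0001,-0.0005,-0.002],0],[0,[-0.0001,-0.0006,-0.004],0],[0,[-0.0001,-0.0006,-0.006],0],[0,[-0.0001,-0.0006,-0.008],0],[0,[-0.0001,-0.0006,-0.01],0],[0,[-0.0001,-0.0006,-0.012],0],[0,[-0.0001,-0.0006,-0.014],0],[0,[-0.0001,-0.0006,-0.014],0]]'; python3 tilt.py
```

```text
time: 14.18
position: [522.5, 203.6, 181.9]
orientation: [[-0.0, 0.989, -0.146], [-0.0, -0.146, -0.989], [-1.0, -0.0, 0.0]]
contact_force: [1.0, -4.7, -2.1]
grip_width: 0.311
inl 3233 / 4898 axis local(j,n,z) [ 0.001 -0.012  1.   ] tilt deg 0.7 flange r 32.4 cen local [  0.7   1.2 -32.9]
foot world [523.4 205.5 107. ] axis world [-0.001 -0.012  1.   ] pos [522.5 203.7 181.9] F [ 0.2 -4.6 -2.5] t 14.225
```

```bash
python3 -m creep '[[0,[0,-0.0003,-0.0025],0],[0,[0,-0.0003,-0.005],0],[0,[0,-0.0003,-0.0075],0],[0,[0,-0.0003,-0.01],0],[0,[0,-0.0003,-0.0125],0],[0,[0,-0.0003,-0.015],0],[0,[0,-0.0003,-0.0175],0],[0,[0,-0.0003,-0.0195],0],[0,[0,-0.0003,-0.02],0],[0,[0,-0.0003,-0.0205],0]]'; python3 tilt.py
```

```text
time: 15.48
position: [522.6, 203.5, 161.7]
orientation: [[0.0, 0.989, -0.145], [-0.0, -0.145, -0.989], [-1.0, 0.0, 0.0]]
contact_force: [-1.3, -3.8, 1.8]
grip_width: 0.314
inl 3283 / 4978 axis local(j,n,z) [-0.001 -0.008  1.   ] tilt deg 0.5 flange r 32.5 cen local [  0.6   1.1 -32.7]
foot world [523.4 204.9  86.9] axis world [-0.002 -0.008  1.   ] pos [522.6 203.5 161.7] F [-1.7 -4.5  0.2] t 15.525
```

```bash
python3 -m creep '[[0,[0,0,-0.0007],0],[0,[0,0,-0.0013],0],[0,[0,0,-0.0018],0],[0,[0,0,-0.0022],0]]'; python3 -m creep '[[0,[0,0,-0.0004],0],[0,[0,0,-0.0008],0]]'
```

```text
time: 16.02
position: [522.6, 203.5, 159.5]
orientation: [[-0.0, 0.989, -0.146], [0.0, -0.146, -0.989], [-1.0, -0.0, -0.0]]
contact_force: [0.1, -4.5, 1.4]
grip_width: 0.305
time: 16.27
position: [522.6, 203.5, 158.7]
orientation: [[0.0, 0.989, -0.145], [-0.0, -0.145, -0.989], [-1.0, 0.0, -0.0]]
contact_force: [-1.3, -5.6, 0.6]
grip_width: 0.313
```

```bash
python3 -m creep '[[0,[0,0,-0.0004],0],[0,[0,0,-0.0008],0]]'; python3 -m creep '[[0,[0,0,-0.0004],0],[0,[0,0,-0.0006],0]]'; python3 tilt.py
```

```text
time: 16.52
position: [522.6, 203.6, 158.0]
orientation: [[0.0, 0.989, -0.145], [0.0, -0.145, -0.989], [-1.0, 0.0, -0.0]]
contact_force: [-1.7, -3.9, 5.4]
grip_width: 0.312
time: 16.77
position: [522.7, 203.6, 157.9]
orientation: [[0.001, 0.989, -0.145], [0.0, -0.145, -0.989], [-1.0, 0.001, -0.0]]
contact_force: [-3.7, -4.6, 10.2]
grip_width: 0.308
inl 3277 / 4958 axis local(j,n,z) [-0.001 -0.003  1.   ] tilt deg 0.2 flange r 32.6 cen local [  0.7   1.4 -32.7]
foot world [523.6 205.1  83.2] axis world [-0.001 -0.003  1.   ] pos [522.7 203.6 157.9] F [-3.7 -4.5  9.2] t 16.825
```

```bash
python3 -m creep '[[0.04,[0,0,0.0006],0],[0.06,[0,0,0.0006],0],[0.07,[0,0,0.0006],0],[0.07,[0,0,0.0006],0],[0.07,[0,0,0.03],0],[0.07,[0,0,0.08],0],[0.07,[0,0,0.12],0],[0.07,[0,-0.03,0.12],0],[0.07,[0,-0.03,0.12],0],[0.07,[0,-0.03,0.12],0]]'; python3 - <<'E'
from rim import *
s=arm.state(); print(s['position'],s['contact_force'],s['grip_width'])
ci,im,d=grab('wrist','w6.png')
meas('grip',ci,d,(523,204),45,185,198); q=meas('flange',ci,d,(523,204),45,141,151)
A=np.c_[q[:,:2]-q[:,:2].mean(0),np.ones(len(q))]; print('slope',np.linalg.lstsq(A,q[:,2],rcond=None)[0])
ci,im,d=grab('top','top6.png'); meas('top grip',ci,d,(523,204),45,185,200); meas('top flange',ci,d,(523,204),45,141,151)
for n in ['knife','bowl','jar']:
    for r in arm.cut_out('top',n)[:1]: print(n,r['confidence'],r['box'])
E
```

```text
time: 18.08
position: [522.5, 173.7, 277.1]
orientation: [[-0.001, 0.989, -0.146], [0.0, -0.146, -0.989], [-1.0, -0.001, -0.0]]
contact_force: [-0.4, 0.7, 0.3]
grip_width: 0.816
[522.46049511 173.70366214 277.06685234] [-0.35124792  0.65815626  0.2600945 ] 0.81622359192731
grip n 915 mean [523.7 204.5 190.8] circ [523.6 203.8] 13.9
flange n 2695 mean [524.3 207.  145.1] circ [523.5 203.7] 33.0
slope [ 2.53146134e-03 -4.74359757e-04  1.45064252e+02]
top grip n 0 mean [nan nan nan] circ [0. 0.] 0.0
top flange n 242 mean [518.1 186.8 146.1] circ [521.2 201.3] 32.5
knife 0.58 [281.2, 169.7, 72.0, 18.1]
bowl 0.93 [196.1, 108.6, 42.9, 39.7]
jar 0.82 [264.0, 119.9, 30.1, 30.0]m.py:6: RuntimeWarning: Mean of empty slice.
  print(n,'n',len(q),'mean',q.mean(0).round(1),'circ',np.round(cc,1),round(rr,1)); return q
  ret = um.true_divide(
```

View pics/w6.png

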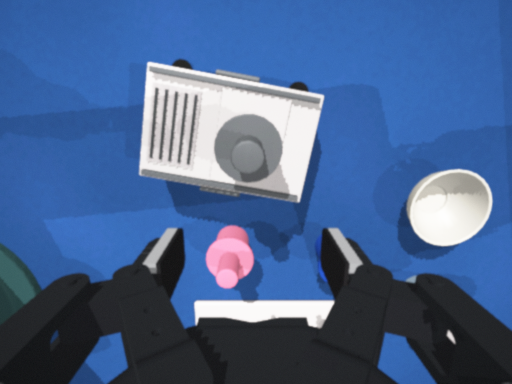

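The pusher is seated at (248,147) in the picture, with its flange level on the rim and its top at 145 to 146 mm (146 expected). The gripper is clear and the bystanders are where they were.

```bash
python3 -c "
from station import arm
print(arm.sign_off())"
```

```text
the job is handed in; nothing more can be done
None
```

The grey pusher is seated in the chute with its flange on the rim, released, and the job is handed in at about 18 s of the 67 s allowed. The hand-in gives no verdict, so what follows is from my own last checks.

**What I did:** The moves cannot tilt the tool, so I gripped the pusher from above and pushed its foot against the edge of the board, which pivoted it in the pads to about 13°. I put the low edge of the foot into the mouth and felt the far wall at about 6 to 8 N. I then straightened the pusher against that wall, slid it down until the flange touched at about 10 N, and let go.

**Last checks:**
- **Flange:** its top reads 145 to 146 mm (146 expected) and its slope is under 0.003 rad, so the foot is about 56 mm down.
- **Gripper:** it is open and clear, with no contact force beyond sensor noise.
- **Knife, bowl and jar:** they are where they were, within detection noise (the jar's box reads about 3 pixels off, roughly 8 mm). The board and look-alikes also look undisturbed.

**Disagreements and gaps:**
- The cameras disagreed by 2 to 4 mm on the mouth's position, and contact suggested it lay about 1.5 mm beyond the wrist camera's reading. I went by feel there.
- The final top-camera check of the grip returned no points, probably because the arm was in the way. The wrist camera did see the grip, with its top at 191 mm (192 expected).

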